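# Click the battery cover back onto the ink scale

## Task

The ink scale is lying upside down with fresh batteries in it. Put its dark battery cover back on: set the cover flat on the scale in front of the two rails, orange tab first, and slide it along under the rails until the tab clicks down behind the steel ledge and the cover stays home by itself. Feel for the click and stop there - do not force the cover against the end stop - and leave the jars, the cup and the marker where they are.

Things in the scene. Friction and masses are not known exactly. Their poses are not given: they have to be found in the camera images.
- scale: Light grey bench ink scale lying upside down on a black rubber mat; heavy, does not move. Casing 190 x 156 mm (x, y); its flat underside faces up, 56 mm above the table. Origin: centre of its footprint on the table. x runs along the rails, the way the cover slides to close; z up. Four rubber feet (22 mm wide, 26 mm tall) stand at x = +-81, y = +-65 mm; three battery cells lie between the rails
- rail_mouth (a point): Middle of the rails' mouth, level with the scale's underside; axes as the scale's. The rails run 87 mm on to +x: side walls 83 mm apart, lips reaching in to y = +-36.5 mm, lip undersides 10.5 mm and tops 13.5 mm above the underside. Side walls and lips are flared for 10 mm before the mouth; from 15 to 90 mm before it (-x) the underside is flat and free to set the cover down
- bar_home (a point): Where cover_grip comes to lie with the cover against the end stop, if the steel keeper strip were screwed down at mid-slot; axes as the scale's. The strip carries a ramped ledge 5.5 mm high, then the rigid end stop. It may sit anywhere from 10 mm nearer (-x) to 10 mm farther (+x), which is not measured: feel for it. The tab clicks about 1.5 to 2.5 mm before the stop
- cover_grip (a point): Centre of the cover's pull bar (34 mm along x, 12 mm wide along y, from 9 to 23.5 mm above the foot of the cover's side runners, this point at 16). Axes as the cover's: x towards the orange tab, the closing way; z up. Dark plastic cover, 70 mm along x, 80 mm along y, 90 g; its front edge is 48 mm ahead of this point, its rear edge 22 mm behind. Breaks if pressed on the end stop with over 13 N
- cover_tab (a joint): Bend of the orange spring tab (28 x 16 mm, middle of the cover's front edge), rad: 0 relaxed, 0.1 to 0.2 while its barb rides over the ledge, then it springs back to 0. The ledge resists over the last 10 mm or so before the click: the push needed rises to 6 to 12 N, then drops sharply to a few N at the click; sliding before the ledge takes 1 to 2 N
- lid_pin (a joint): White spring pin, 7 mm across, in the end stop 17 mm left (+y) of the middle: the lid switch that lets the scale turn on. 0 is out; 0.006 m is pressed flush with the stop by the cover's front edge. It pushes the cover back with 1 to 4 N; held by a latched cover it reads about 0.003 to 0.006
- jar_yellow: Small ink jar with black lid and yellow label, 55 mm wide, 55 mm tall, standing; origin at the centre of its base
- jar_orange: Small ink jar with black lid and orange label, 51 mm wide, 46 mm tall, standing; origin at the centre of its base
- cup_pink: Ripple paper cup of hot pink ink, 95 mm wide, 112 mm tall, standing; origin at the centre of its base
- marker: Marker pen, 135 mm long along its own y, 17 mm thick, lying on the table; origin at its middle, on the table

How it is judged:
On the way:
1. the cover lies flat between the rails, its front edge under both lips and its tab still short of the click (x of cover_grip in the frame of scale between -0.045 and 0.011 m and y of cover_grip in the frame of scale between -0.004 and 0.004 m and z of cover_grip in the frame of scale between 0.069 and 0.0755 m and angle between the x axis of cover_grip and the x axis of scale, either way round below 0.1 rad), for 0.1 s.
At the end, for the whole second after the job is handed in: The cover lies flat between the rails (within 4 mm sideways, 3 mm in height, 0.06 rad in line), its tab is sprung back flat (under 0.06 rad) behind the ledge, and it holds the white pin pressed in by more than 2 mm (value of joint lid_pin above 0.002 m and value of joint cover_tab below 0.06 rad and x of cover_grip in the frame of scale above 0.009 m and y of cover_grip in the frame of scale between -0.004 and 0.004 m and z of cover_grip in the frame of scale between 0.069 and 0.0755 m and angle between cover_grip's own z axis and vertical below 0.08 rad and angle between the x axis of cover_grip and the x axis of scale, either way round below 0.06 rad); the robot touches nothing.
It fails at once if the cover is forced: more than 13 N between the cover and the keeper's end stop (contact force between cover and keeper_c1 above 13 N).
It fails at once if a jar, the cup or the marker is moved by more than 30 mm or knocked over (distance of any of jar_yellow, jar_orange, cup_pink, marker from where it was at the start of the episode above 0.03 m or angle between any of jar_yellow, jar_orange, cup_pink's own z axis and vertical above 0.5 rad).
It also fails if it takes over 61 s, if anything falls off the work surface, if the arm or the gripper's body presses on something with over 40 N, if the wrist force passes 120 N, or if a joint passes its speed limit or range.

## Robot

A 7-joint arm with a two-finger parallel gripper is mounted at the origin on the work surface; the furniture and walls round the work are solid. World frame = base frame: x ahead of the robot, y to its left, z up, the work surface at z = 0. Lengths are in m, angles in rad, forces in N, time in s.
With the tool pointing down it reaches from about 0.4 to 0.9 m from the base axis. Payload 5.6 kg.
Tool frame: the origin (TCP) lies midway between the tips of the shut fingers; the grasp point (between the pads) lies 19 mm behind it; z points along the fingers, y is the line along which they close (so a half turn about z gives the same grasp; the last joint's range is limited). The gripper opens to 92 mm and grips with 3 to 60 N. Pads are 20 mm wide; open, the fingers measure 128 mm over their backs; the gripper's body (75 mm by 189 mm) begins 69 mm behind the grasp point.
Start: joints at [1.2, 0.468, -0.012, 1.603, 0.006, 1.071, -0.056], TCP at [0.209, -0.615, 0.215] pointing down, gripper open.
Joint ranges: [-2.53, 2.53], [-0.31, 2.02], [-1.57, 1.55], [0.28, 2.44], [-1.29, 4.43], [0.15, 1.84], [-2.92, 2.92]. Speed limits (rad/s): [2.57, 2.57, 3.14, 3.14, 3.14, 3.14, 3.14].

## Interface

Orientations are given as a 3x3 rotation matrix whose columns are the frame's x, y, z axes.
In Python, from station import env, effector, solver, viewer, workorder, search_frame, tip_of gives the robot as it stands. Calls block until the motion is done:
- env.reach(position, orientation): joint-space move of the TCP to a pose.
- env.movel(position, frame=None, rate=0.15): straight line of the TCP; frame=None keeps the orientation; rate is the mean speed in m/s.
- env.goto_joints(angles): joint-space move.
- effector.release() and effector.grasp(squeeze=None): open the fingers fully, or close them until they stop; squeeze is the grip in N (None keeps the last).
- env.pause(seconds).
- solver.inverse_kinematics(position, orientation): joint angles nearest the present ones, or None.
- env.sense(): the state.
- viewer.read_camera(name): name is "scene" or "top"; returns (picture, depth): 400x640x3 uint8, red, green, blue; 400x640 float32, m along the optical axis (not along the pixel's ray), 0 where there is no reading.
- viewer.camera_info(name): a dict with "intrinsics" (3x3 intrinsics, pixels), "eye" and "rotation" of the camera in the world. Camera axes: x right, y up, looking along -z (the intrinsics and any distortion apply to the point x, -y, -z); pixel columns grow to the right and rows downward; lengths in m; the calibration is good to about 2 mm. A picture is of the moment at which its call begins. camera_info takes no time and is no camera call.
A pose or a line that the arm cannot do raises env.PlanningError and nothing moves.
- workorder.finish_job(): hands the job in; it is judged then, once.
Trained networks look in the newest picture that a camera, given by its name, has taken for a name from the list of things; names that differ only in an ending like _2 or _b are one class to them, and where a whole thing is asked for, a point or a joint stands for the part that bears it (a point fixed in the world has none). Each returns a list of dicts, best first, with "score" (0 to 1); they miss things now and then, are a little off and sometimes report something else, mostly with a low value. They report only what shows in the picture. A call takes as long as a camera call.
- search_frame(camera, name): "at" ([x, y, z] in m, in world coordinates, good to about 4 mm: the middle of the surface that is visible of it).
- tip_of(camera, name): "at" ([x, y, z] in m, in world coordinates, good to about 4 mm: a listed point, or the origin of a listed thing).
The state is a dict: "t": time; "joint_positions": joint angles; "joint_velocities": joint speeds; "tau": joint torques, N m; "ee_pos": TCP position; "tcp_rot": TCP orientation; "wrist_force": force on the tool from outside, world axes, zero at the start; "moment": the same for the moment, N m; "gripper_width": finger opening in m; "grasp_force": force on a finger pad.
Only numpy, scipy, OpenCV 4.12 (cv2) and the standard library are available. Lean on these libraries where they do the work, as an engineer would, in place of code of your own. Each camera call takes 0.05 s, during which the arm holds its last target. There are 200 camera calls.

## Working session

There is one attempt and no reset: what is moved stays moved. The work goes in short steps, each a Python script; the robot and the scene stay as the last script left them, time stands still between calls to the robot, and variables do not carry over. Pictures are saved under pics/ and viewed, at most 10 in all, crops included, and the job is handed in when it is done.

```bash
mkdir -p pics
cat > h.py <<'E'
import numpy as np, cv2
from station import env, effector, solver, viewer, workorder, search_frame, tip_of
def cloud(name):
    im,d=viewer.read_camera(name); c=viewer.camera_info(name); K=np.array(c["intrinsics"]);R=np.array(c["rotation"]);e=np.array(c["eye"])
    v,u=np.mgrid[:d.shape[0],:d.shape[1]]
    P=np.stack([(u-K[0,2])/K[0,0]*d,-(v-K[1,2])/K[1,1]*d,-d],-1)@R.T+e
    P[d==0]=np.nan
    return im,P
def save(im,f): cv2.imwrite("pics/"+f,im[...,::-1])
E
python3 - <<'E'
from h import *
for c in("scene","top"):
    im,P=cloud(c); save(im,c+"0.png"); np.savez(c+"0.npz",im=im,P=P)
    print(c,viewer.camera_info(c)["eye"])
    for n in("scale","rail_mouth","bar_home","cover_grip","cover_tab","lid_pin","jar_yellow","jar_orange","cup_pink","marker"):
        for k,f in(("s",search_frame),("t",tip_of)):
            try: print(n,k,[(np.round(r["at"],4).tolist(),round(r["score"],2)) for r in f(c,n)[:2]])
            except Exception as ex: print(n,k,ex)
print(env.sense()["t"])
E
```

```text
scene [-0.4222931  -0.46445891  0.61540391]
scale s [([0.4009, 0.0923, 0.054], 0.9), ([0.3646, -0.0659, 0.0166], 0.23)]
scale t [([0.4358, 0.1159, 0.0013], 0.65)]
rail_mouth s [([0.3949, 0.0902, 0.0563], 0.84)]
rail_mouth t [([0.4332, 0.1046, 0.0564], 0.63)]
bar_home s [([0.3996, 0.0873, 0.0586], 0.7)]
bar_home t [([0.4443, 0.1364, 0.0733], 0.78)]
cover_grip s [([0.4221, -0.2034, 0.0095], 0.59)]
cover_grip t [([0.4335, -0.2091, 0.018], 0.89)]
cover_tab s [([0.4106, -0.1808, 0.0133], 0.48), ([0.4175, -0.3625, 0.0427], 0.21)]
cover_tab t it knows: bar_home, cover_grip, cup_pink, jar_orange, jar_yellow, marker, rail_mouth, scale
lid_pin s []
lid_pin t it knows: bar_home, cover_grip, cup_pink, jar_orange, jar_yellow, marker, rail_mouth, scale
jar_yellow s [([0.4192, -0.363, 0.0402], 0.59)]
jar_yellow t [([0.4347, -0.3585, 0.0009], 0.74)]
jar_orange s []
jar_orange t []
cup_pink s []
cup_pink t []
marker s [([0.3635, -0.0646, 0.0174], 0.59)]
marker t [([0.369, -0.0571, 0.0014], 0.72), ([0.4312, 0.1053, 0.0572], 0.52)]
top [ 0.18718086 -0.01108065  1.04174239]
scale s [([0.4254, 0.1121, 0.
[... 388 characters left out ...]
5)]
cover_tab t it knows: bar_home, cover_grip, cup_pink, jar_orange, jar_yellow, marker, rail_mouth, scale
lid_pin s []
lid_pin t it knows: bar_home, cover_grip, cup_pink, jar_orange, jar_yellow, marker, rail_mouth, scale
jar_yellow s [([0.4302, 0.1104, 0.0574], 0.59), ([0.4311, -0.3555, 0.0531], 0.56)]
jar_yellow t [([0.436, -0.3611, -0.0011], 0.77)]
jar_orange s [([0.3202, 0.2699, 0.0459], 0.72)]
jar_orange t [([0.3218, 0.2766, 0.0006], 0.66), ([0.3696, -0.0604, 0.0012], 0.35)]
cup_pink s [([0.4019, 0.3531, 0.0757], 0.9)]
cup_pink t [([0.3994, 0.3434, 0.0034], 0.6)]
marker s [([0.3682, -0.06, 0.0146], 0.62)]
marker t [([0.3695, -0.0594, -0.0007], 0.71), ([0.3986, 0.3478, -0.0], 0.32)]
1.9
```

Run:
```python
import cv2
a=cv2.imread("pics/top0.png"); cv2.imwrite("pics/t0.png",a)
```

```text
(no output)
```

View pics/top0.png

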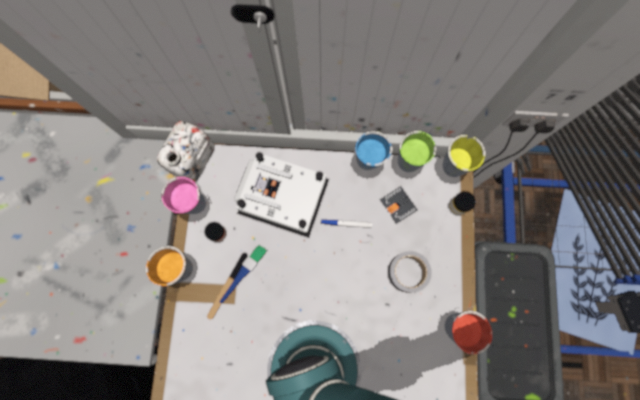

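View pics/scene0.png

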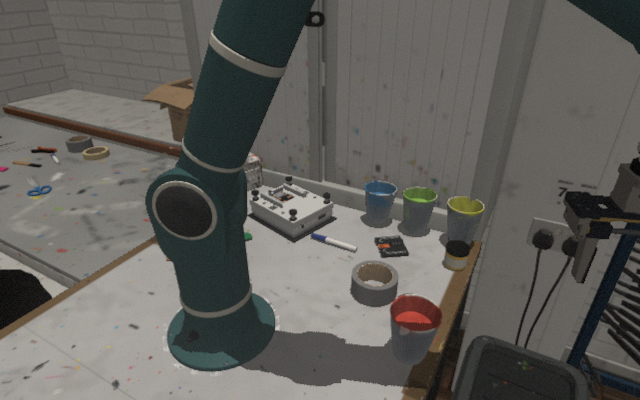

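Top view: the scale is at about (282,193), with cells at (268,187) towards its left end. The cover is at (398,205) with its orange tab at (392,208). Next I'll fit the outlines from the cloud.

```bash
cat > fit.py <<'E'
from h import *
def rect(P,m):
    q=P[m][:,:2]; r=cv2.minAreaRect((q*1000).astype(np.float32)); return np.round(r[0],1),np.round(r[1],1),round(r[2],2)
def scalefit(P,top=0.056,c=(0.432,0.11)):
    m=(np.abs(P[...,2]-top)<0.006)&(np.hypot(P[...,0]-c[0],P[...,1]-c[1])<0.15)
    m=cv2.morphologyEx(m.astype(np.uint8),cv2.MORPH_OPEN,np.ones((3,3)))>0
    return rect(P,m),np.nanmedian(P[m][:,2])
E
python3 - <<'E'
from fit import *
D=np.load("top0.npz"); P=D["P"]; im=D["im"]
print("scale",scalefit(P))
h=(P[...,2]>.075)&(P[...,2]<.1)&(np.hypot(P[...,0]-.432,P[...,1]-.11)<.15)
n,l,s,c=cv2.connectedComponentsWithStats(h.astype(np.uint8))
for i in range(1,n): print("foot",s[i,4],np.round(P[l==i].mean(0),4))
m=(P[...,2]>.005)&(P[...,2]<.04)&(np.hypot(P[...,0]-.43,P[...,1]+.2)<.07)
print("cover",rect(P,m),m.sum())
b=m&(P[...,2]>.017); print("bar",rect(P,b),b.sum(),P[b].mean(0),np.nanmax(P[b][:,2]))
hsv=cv2.cvtColor(im,cv2.COLOR_RGB2HSV)
o=(hsv[...,0]>4)&(hsv[...,0]<22)&(hsv[...,1]>140)&(np.hypot(P[...,0]-.43,P[...,1]+.2)<.07)
print("tab",o.sum(),P[o].mean(0))
a=cv2.resize(im[150:240,230:340],None,fx=5,fy=5,interpolation=2); b=cv2.resize(im[180:230,370:420],None,fx=6,fy=6,interpolation=2)
W=np.zeros((450,800+50,3),np.uint8)[:, :800]; W[:450,:500]=a[:,:500]; W[:300,500:800]=b
save(W,"crop0.png")
print(np.round(viewer.camera_info("top")["rotation"],2))
E
```

```text
scale ((array([438.2, 113.3]), array([195.2, 157.5]), 75.06), np.float64(0.05628635764737161))
foot 60 [0.5203 0.1718 0.0819]
foot 57 [0.4781 0.0159 0.0822]
foot 1 [0.4769 0.0917 0.0752]
foot 61 [0.3952 0.2054 0.0821]
foot 1 [0.3949 0.1103 0.0751]
foot 60 [0.3531 0.0496 0.082 ]
cover (array([ 434.4, -210.4]), array([124.2, 102.4]), 46.29) 763
bar (array([ 439.7, -209.3]), array([12.8, 32.6]), 35.13) 62 [ 0.43904984 -0.20914618  0.02270936] 0.028157094034703345
tab 51 [ 0.42126809 -0.18543196  0.00923131]
[[ 0.06  0.97 -0.21]
 [-1.    0.06 -0.02]
 [-0.    0.21  0.98]]
```

View pics/crop0.png

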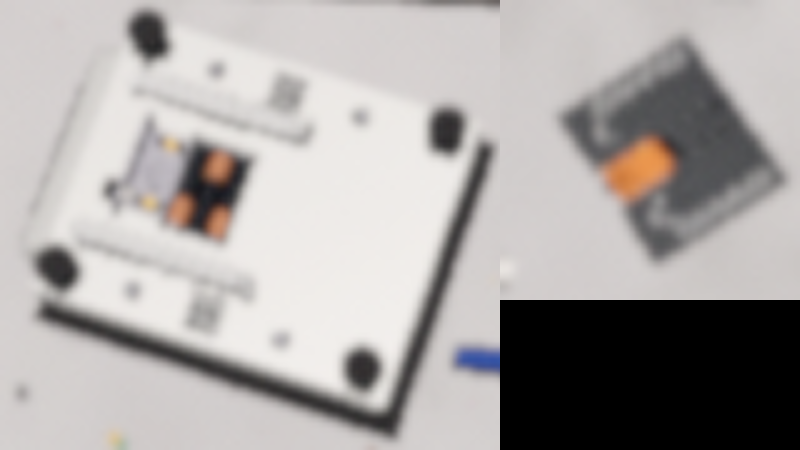

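The crop confirms the layout. The rails open towards the right (world -y), with the keeper at the left end. The cover lies with its tab to the left and slightly down, at a yaw of about 125°. Next I'll refine the rails and cover, check IK, then grasp.

```bash
cat >> h.py <<'E'
YS=np.radians(74.85); SO=np.array([.4367,.1107,0])
def Rot(yaw,s=1):
    x=s*np.array([np.cos(yaw),np.sin(yaw),0]); z=np.array([0,0,-1.]); return np.stack([x,np.cross(z,x),z],1)
def S2W(x,y,z): c,s=np.cos(YS),np.sin(YS); return SO+np.array([c*x-s*y,s*x+c*y,z])
def W2S(P): c,s=np.cos(YS),np.sin(YS); d=P-SO; return np.stack([c*d[...,0]+s*d[...,1],-s*d[...,0]+c*d[...,1],P[...,2]],-1)
def darkcover(im,P,ctr,zr):
    hsv=cv2.cvtColor(im,cv2.COLOR_RGB2HSV); near=np.hypot(P[...,0]-ctr[0],P[...,1]-ctr[1])<.075
    m=near&(P[...,2]>zr[0])&(P[...,2]<zr[1])&((hsv[...,2]<120)|(hsv[...,1]>120))
    n,l,s,c=cv2.connectedComponentsWithStats(m.astype(np.uint8)); m=l==1+np.argmax(s[1:,4])
    return m,cv2.minAreaRect((P[m][:,:2]*1000).astype(np.float32))
E
python3 - <<'E'
from h import *
D=np.load("top0.npz"); P=D["P"]; im=D["im"]; Q=W2S(P)
m=(Q[...,2]>.064)&(Q[...,2]<.074)&(abs(Q[...,0])<.12)&(abs(Q[...,1])<.055)
for s in(1,-1):
    q=Q[m&(s*Q[...,1]>.02)]; print(s,len(q),np.percentile(q,[1,5,50,95,99],axis=0).round(4).tolist(), np.degrees(np.polyfit(q[:,0],q[:,1],1)[0]))
for k in("top0","scene0"):
    D=np.load(k+".npz"); P=D["P"]; im=D["im"]
    m,r=darkcover(im,P,(.43,-.205),(-.01,.035)); print(k,r,m.sum())
    b=m&(P[...,2]>.018); print("bar",b.sum(),P[b].mean(0),np.percentile(P[b][:,2],[10,50,90]))
    hsv=cv2.cvtColor(im,cv2.COLOR_RGB2HSV); o=m&(hsv[...,1]>120); print("tab",P[o].mean(0),o.sum())
q0=np.array([1.2,.468,-.012,1.603,.006,1.071,-.056])
for s in(1,-1):
    for p,y in(((.438,-.21,.2),np.radians(125)),(S2W(-.1,0,.2),YS),(S2W(.0,0,.07),YS)):
        j=solver.inverse_kinematics(p,Rot(y,s)); print(s,None if j is None else np.round(j,2))
E
```

```text
1 173 [[-0.0127, 0.021, 0.0642], [-0.0075, 0.0364, 0.0652], [0.0383, 0.0418, 0.0694], [0.0782, 0.047, 0.0726], [0.0811, 0.0484, 0.073]] -2.289216625810663
-1 159 [[-0.0129, -0.0497, 0.0643], [-0.0094, -0.0473, 0.0663], [0.0355, -0.042, 0.07], [0.0774, -0.0369, 0.0727], [0.0812, -0.0229, 0.0735]] 1.3276098574600785
top0 ((432.99237060546875, -196.17984008789062), (64.33899688720703, 67.19298553466797), 35.044517517089844) 456
bar 57 [ 0.43874684 -0.20871135  0.02286566] [0.01990697 0.02271202 0.02577143]
tab [ 0.42144065 -0.18511337  0.0090551 ] 65
scene0 ((431.8101806640625, -196.50022888183594), (96.29922485351562, 77.23530578613281), 36.251888275146484) 579
bar 59 [ 0.4308449  -0.20818929  0.02278483] [0.02009617 0.02304376 0.02495108]
tab [ 0.4141522  -0.18367653  0.00969366] 46
1 [ 0.87  0.27 -0.56  1.98  0.17  0.94  0.83]
1 [ 0.62  0.15 -0.78  2.13  0.14  0.91 -0.5 ]
1 [ 0.5   0.61 -1.01  2.14  0.75  0.8  -1.25]
-1 [ 0.42  0.21 -0.05  2.01  0.01  0.92 -2.17]
-1 [ 1.02  0.32 -1.27  2.11  0.37  0.96  2.42]
-1 [ 0.67  0.88 -1.33  2.13  1.04  1.05  1.65]
```

Run:
```python
from h import *
R=Rot(np.radians(125)); p=np.array([.4385,-.2085,0])
effector.release()
env.reach(p+[0,0,.10],R); 
env.movel(p+[0,0,.0115],rate=.12)
s=env.sense(); print(s["t"],s["ee_pos"],s["wrist_force"])
effector.grasp(40); s=env.sense(); print(s["gripper_width"],s["grasp_force"],s["wrist_force"],s["moment"])
env.movel(p+[0,0,.16],rate=.15); s=env.sense(); print(s["t"],s["gripper_width"],s["wrist_force"],s["moment"])
env.reach(S2W(-.075,0,.16),Rot(YS)); s=env.sense(); print(s["t"],s["ee_pos"],s["gripper_width"])
print(W2S(np.array(s["ee_pos"])))
im,P=cloud("scene"); save(im,"scene1.png")
```

```text
4.7583 [ 0.43896309 -0.20862674  0.01191692] [-0.68805362 -0.26696063 -0.12754611]
0.011543164289863087 39.97683227062225 [-0.39637881  0.01344343 -1.1886485 ] [-0.05293002 -0.10421854 -0.04032241]
7.0833 0.01155901520536179 [-0.14130965 -0.40667904 -0.86679656] [-0.02797656 -0.11202886  0.0097835 ]
8.3167 [0.41713302 0.03778316 0.15972552] 0.011552676805341876
[-0.07549638 -0.00016967  0.15972552]
```

View pics/scene1.png

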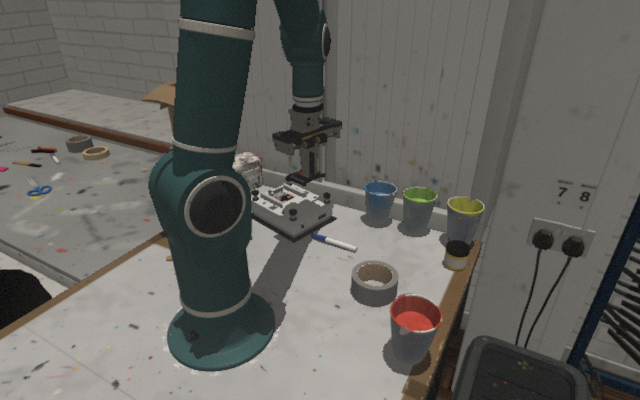

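The cover is held (about 0.9 N lifted) and hangs level over the mouth side of the scale near (305,178). I'll lower it until it touches, then slide it in to x ≈ -0.040.

Run:
```python
from h import *
env.movel(S2W(-.075,0,.074),Rot(YS),rate=.1)
f0=np.array(env.sense()["wrist_force"]); z=.0735
while z>.0655:
    z-=.0007; env.movel(S2W(-.075,0,z),Rot(YS),rate=.05); s=env.sense(); f=np.array(s["wrist_force"])-f0
    if f[2]>2.5: break
print(z,s["ee_pos"],f,s["t"])
z=s["ee_pos"][2]
im,P=cloud("top"); np.savez("top1.npz",im=im,P=P)
a=cv2.resize(im[140:250,230:350],None,fx=5,fy=5,interpolation=2); save(a,"top1.png")
print([(W2S(np.array(r["at"])).round(4),r["score"]) for r in tip_of("top","cover_grip")[:2]])
```

```text
0.06719999999999994 [0.41718311 0.03829878 0.06740691] [-1.43538809 -0.54657488  3.62126749] 11.625
[(array([-0.0757, -0.0031,  0.0732]), 0.56)]
```

View pics/top1.png

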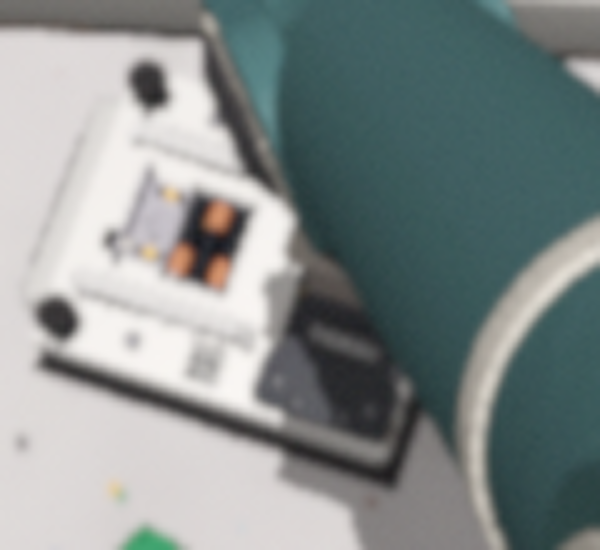

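The arm hides the cover here; the dark block near (330,370) is the gripper. Contact height is as expected, so I'll slide in small steps and watch the forces.

```bash
cat >> h.py <<'E'
def fs(f): c,s=np.cos(YS),np.sin(YS); return np.array([c*f[0]+s*f[1],-s*f[0]+c*f[1],f[2]])
E
python3 - <<'E'
from h import *
x=-.075; z=.0675
while x<-.0401:
    x+=.0025; env.movel(S2W(x,0,z),Rot(YS),rate=.06); s=env.sense(); f=fs(s["wrist_force"])
    print(round(x,4),W2S(np.array(s["ee_pos"])).round(4),f.round(2),np.round(s["moment"],2))
    if f[0]<-6 or abs(f[1])>8 or abs(f[2])>10: print("stop");break
print(s["t"])
E
```

```text
-0.0725 [-0.0721 -0.0001  0.0675] [0.75 1.26 1.16] [ 0.07 -0.04 -0.06]
-0.07 [-0.0697  0.      0.0674] [ 1.69 -0.43  0.62] [ 0.01 -0.04 -0.03]
-0.0675 [-0.0672  0.0001  0.0675] [ 0.24 -0.53 -0.3 ] [ 0.   -0.06 -0.  ]
-0.065 [-0.0648  0.0001  0.0674] [-0.43  0.22  1.05] [-0.01 -0.08  0.01]
-0.0625 [-0.0623  0.      0.0675] [-0.17 -0.59  0.08] [ 0.01 -0.09 -0.02]
-0.06 [-0.0598  0.0001  0.0674] [ 0.25  0.04 -0.9 ] [ 0.01 -0.06  0.01]
-0.0575 [-0.0573  0.      0.0675] [ 0.01 -0.42  0.07] [ 0.02 -0.06  0.03]
-0.055 [-0.0549  0.0004  0.0674] [0.11 1.33 1.29] [-0.02  0.2  -0.01]
-0.0525 [-0.0522  0.0005  0.0675] [-0.43  3.06  2.03] [0.11 0.6  0.15]
-0.05 [-0.05    0.0007  0.0674] [-1.21  4.76  4.86] [-0.02  1.02  0.09]
-0.0475 [-0.0478  0.0007  0.0674] [-2.46  4.46  5.48] [-0.19  1.13  0.13]
-0.045 [-0.0455  0.0008  0.0674] [-3.02  4.7   7.11] [-0.27  1.25  0.19]
-0.0425 [-0.043   0.0008  0.0674] [-2.    4.36  6.34] [-0.21  1.19  0.14]
-0.04 [-0.0406  0.0009  0.0674] [-2.62  5.72  6.31] [-0.29  1.27  0.12]
15.225
```

A side force of +5 N means the cover sits about 1–2 mm too far to -y. I'll correct the y reference at this point.

Run:
```python
from h import *
for y in(.001,.002,.003,.0035):
    env.movel(S2W(-.04,y,.0678),Rot(YS),rate=.03); s=env.sense(); f=fs(s["wrist_force"])
    print(y,W2S(np.array(s["ee_pos"])).round(4),f.round(2),np.round(s["moment"],2))
    if f[1]<1.2: break
print(s["t"])
```

```text
0.001 [-0.0399  0.001   0.0677] [-0.85  2.44  0.05] [-0.01  0.48  0.05]
0.002 [-0.0396  0.0012  0.068 ] [0.19 0.85 0.19] [-0.05 -0.07  0.01]
15.725
```

Run:
```python
from h import *
Y=.0025; R=Rot(YS)
env.movel(S2W(-.036,Y,.0678),R,rate=.05); s=env.sense(); print(W2S(np.array(s["ee_pos"])).round(4),fs(s["wrist_force"]).round(2))
env.pause(.15)
effector.release()
env.movel(S2W(-.036,Y,.11),R,rate=.15)
env.movel(S2W(-.082,Y,.11),R,rate=.2)
effector.grasp(20)
s=env.sense(); print(s["t"],s["gripper_width"],fs(s["wrist_force"]).round(2))
im,P=cloud("top"); save(cv2.resize(im[140:250,230:350],None,fx=5,fy=5,interpolation=2),"top2.png")
print([(W2S(np.array(r["at"])).round(4),r["score"]) for r in tip_of("top","cover_grip")[:2]])
```

```text
[-0.0355  0.0023  0.0679] [ 1.18  0.17 -1.1 ]
19.525 0.0003247134902510058 [-0.03 -0.33 -0.45]
[(array([-0.036 , -0.0001,  0.0722]), 0.79), (array([ 0.0221, -0.0008,  0.0708]), 0.7)]
```

View pics/top2.png

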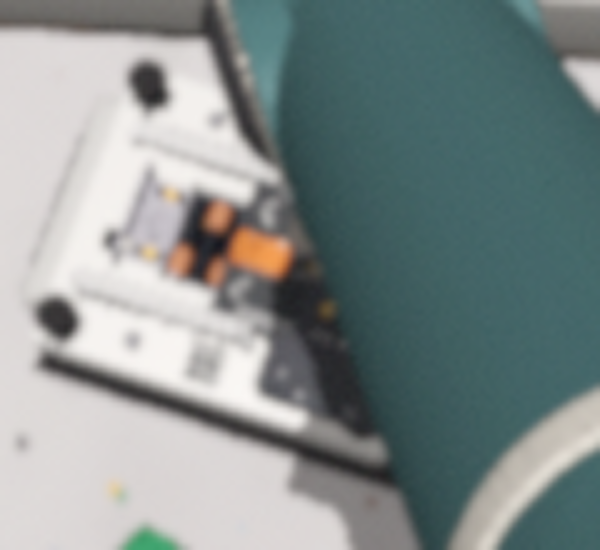

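The cover's front is under both lips, with the orange tab at (262,252) leading into the rails. Now I'll push with closed fingers behind the bar.

```bash
cat > push.py <<'E'
from h import *
import sys
Y=.0025; R=Rot(YS); Z=.070
def push(x,lim,xmax,fine=False):
    f0=fs(env.sense()["wrist_force"]); pk=0; log=[]
    while x<xmax:
        x+=.0006 if fine else .002
        env.movel(S2W(x,Y,Z),R,rate=.03 if not fine else .015); s=env.sense(); f=fs(s["wrist_force"])-f0; F=-f[0]
        log.append((round(x,4),W2S(np.array(s["ee_pos"]))[0].round(4),*f.round(1)))
        if F>3 and not fine: fine=True
        if fine:
            if F>lim: log.append("LIMIT");break
            if pk>5 and F<.6*pk: log.append("CLICK");break
            pk=max(pk,F)
    for l in log: print(*l) if not isinstance(l,str) else print(l)
    print(env.sense()["t"]); return x
E
python3 - <<'E'
from push import *
env.movel(S2W(-.082,Y,Z),R,rate=.15); print(fs(env.sense()["wrist_force"]).round(2))
env.movel(S2W(-.066,Y,Z),R,rate=.1)
push(-.066,11.5,.012)
E
```

```text
[ 0.63  0.42 -0.5 ]
-0.064 -0.0643 0.4 -0.3 -0.0
-0.062 -0.062 0.8 0.5 -0.5
-0.06 -0.0598 0.6 0.2 -0.3
-0.058 -0.0578 0.7 -0.2 0.5
-0.056 -0.0559 0.8 0.2 0.5
-0.054 -0.0538 0.8 1.2 -0.3
-0.052 -0.0518 0.7 1.2 0.5
-0.05 -0.0498 0.9 -0.3 -0.5
-0.048 -0.0478 0.5 0.5 0.4
-0.046 -0.0458 0.2 0.9 0.8
-0.044 -0.0438 0.4 0.1 0.6
-0.042 -0.0418 0.3 1.3 -0.1
-0.04 -0.0398 0.5 0.6 -0.4
-0.038 -0.0378 0.1 -0.0 1.0
-0.036 -0.0358 1.3 0.5 0.3
-0.034 -0.0338 0.6 0.1 -0.7
-0.032 -0.0318 0.3 0.8 0.9
-0.03 -0.0298 1.0 1.0 0.3
-0.028 -0.0278 0.1 0.3 -0.5
-0.026 -0.0258 0.6 0.7 1.4
-0.024 -0.0238 0.6 1.0 0.3
-0.022 -0.0218 0.4 0.7 0.1
-0.02 -0.0199 0.9 1.5 -1.0
-0.018 -0.018 -0.2 0.1 0.6
-0.016 -0.0168 -3.0 0.8 2.5
-0.014 -0.0151 -3.4 0.1 1.9
-0.0134 -0.0149 -5.7 -0.4 3.7
-0.0128 -0.0148 -6.6 1.2 3.0
-0.0122 -0.0144 -6.8 0.4 4.0
-0.0116 -0.014 -8.3 0.7 4.5
-0.011 -0.0136 -8.3 1.0 5.0
-0.0104 -0.0131 -7.4 -0.0 4.7
-0.0098 -0.0126 -8.7 -0.4 5.1
-0.0092 -0.0095 -3.7 -1.3 -0.5
CLICK
28.85
```

A clear click: 8.7 N dropping to 3.7 N as the cover jumped about 3 mm. I'll back off and look.

Run:
```python
from push import *
env.movel(S2W(-.05,Y,Z),R,rate=.08)
env.movel(S2W(-.06,Y,.16),R,rate=.15)
env.reach(np.array([.42,-.15,.25]),R)
im,P=cloud("top"); save(cv2.resize(im[140:250,230:350],None,fx=5,fy=5,interpolation=2),"top3.png")
print([(W2S(np.array(r["at"])).round(4),r["score"]) for r in tip_of("top","cover_grip")[:2]])
m,r=darkcover(im,P,S2W(.03,0,0)[:2],(.055,.085)); Q=W2S(P)
b=(Q[...,2]>.074)&(abs(Q[...,1])<.02)&(abs(Q[...,0]-.02)<.04); print("bar",b.sum(),Q[b].mean(0),np.percentile(Q[b],[2,98],axis=0).round(4)); print(r)
s=env.sense();print(s["t"])
```

```text
[(array([ 0.0158, -0.0006,  0.0714]), 0.65)]
bar 66 [ 0.01551002 -0.00077701  0.0792665 ] [[-0.0003 -0.0067  0.075 ]
 [ 0.0316  0.0049  0.0832]]
((446.23040771484375, 138.3933868408203), (69.38333129882812, 61.3714599609375), 73.28778839111328)
31.25
```

View pics/top3.png

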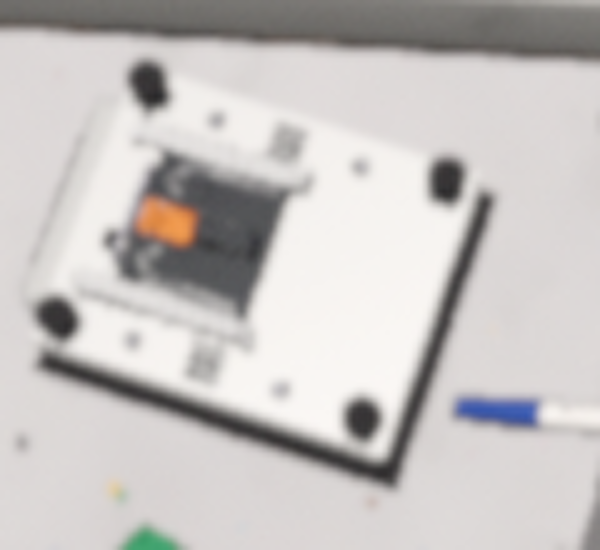

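The cover sits flat between the rails, tab at (168,222) against the keeper. As a check, I'll touch the bar gently to confirm it has not sprung back (the pre-click position was -0.0126).

Run:
```python
from push import *
env.reach(S2W(-.06,Y,.16),R)
env.movel(S2W(-.05,Y,Z),R,rate=.15); env.movel(S2W(-.017,Y,Z),R,rate=.1); env.pause(.1)
F0=fs(env.sense()["wrist_force"]); x=-.017
while x<-.006:
    x+=.0007; env.movel(S2W(x,Y,Z),R,rate=.015); s=env.sense(); F=fs(s["wrist_force"])-F0
    print(round(x,4),W2S(np.array(s["ee_pos"]))[0].round(4),F.round(1))
    if F[0]<-4.5: break
env.movel(S2W(-.05,Y,Z),R,rate=.08); env.movel(S2W(-.06,Y,.16),R,rate=.15); print(env.sense()["t"])
```

```text
-0.0163 -0.0167 [-1.  -0.5 -0. ]
-0.0156 -0.0156 [-0.9 -1.2  0.1]
-0.0149 -0.0148 [ 0.3 -1.3 -0.6]
-0.0142 -0.0141 [ 0.3 -0.8  0.1]
-0.0135 -0.0134 [ 0.4 -0.1  1.3]
-0.0128 -0.0127 [-0.2 -0.8 -0.6]
-0.0121 -0.0121 [ 0.6 -0.1  0.1]
-0.0114 -0.0114 [-0.7 -0.7 -0.9]
-0.0107 -0.0112 [-2.8 -1.3  2.3]
-0.01 -0.0107 [-4.3 -0.6  2.1]
-0.0093 -0.0096 [-5.5 -0.8  1.4]
37.6333
```

The contact is at -0.0113, past the pre-click point, with the pin preloading the cover against the ledge. It is latched.

```bash
python3 -c "
from h import *
env.pause(.3); print(workorder.finish_job())"
```

```text
the job is handed in; nothing more can be done
None
```

The battery cover is on and latched, and the job was handed in at about 38 s. The tab clicked at about 8.7 N, the cover stayed in place when I backed off, and I saw no contact with the jars, cup or marker. No verdict came back.

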